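Press a phone's back cover home in the bench lever press

ROBOT

A 6-joint arm with a two-finger parallel gripper is mounted at the origin on the work surface. World frame = base frame: x ahead of the robot, y to its left, z up, the work surface at z = 0. Lengths are in m, angles in rad, forces in N, time in s.
With the tool pointing down it reaches from about 0.3 to 0.775 m from the base axis. Payload 14.6 kg.
Tool frame: the origin (TCP) lies on the centre line of the jaws, within the pads' length; the fingertips stand 25 mm ahead of it and the grasp point (between the pads) lies 6 mm ahead of it (ctrl.tip_reach is the distance from the TCP to the fingertips, in m); z points along the fingers, y is the line along which they close (so a half turn about z gives the same grasp; the last joint's range is limited). The gripper opens to 94 mm and grips with 3 to 60 N. Pads are 16 mm wide; open, the fingers measure 119 mm over their backs; the gripper's body (75 mm by 177 mm) begins 78 mm behind the grasp point.
Start: joints at [-1.309, 0.3, 1.521, -0, 1.321, -0.067], TCP at [0.178, -0.521, 0.199] pointing down, gripper open.
Joint ranges: [-3.03, 3.03], [-0.79, 2.21], [0.23, 2.52], [-1.04, 4.18], [0, 3.07], [-2.55, 2.55]. Speed limits (rad/s): [2.22, 2.22, 2.57, 3.14, 3.14, 3.14].

INTERFACE

Orientations are given as [roll, pitch, yaw] about the fixed x, y, z axes, in that order (R = Rz(yaw) Ry(pitch) Rx(roll)).
In Python, from station import ctrl gives the robot as it stands. The module is installed in compiled form; this text tells all that it offers.
- The arm moves only by the tool apply_moves, never from a script. Its argument "deltas" is a list of rows, each a list of 7 numbers: the closure in counts, from 0 (fully open) to 255 (shut), then the shift along the world's x, y, z in cm, then the turn, a rotation vector about the world's x, y, z in rad. In form: [[jaw, tx, ty, tz, ax, ay, az], ...]. A call has 1 to 10 rows; each row shifts and turns the commanded pose from where the row before left it; what a row does not reach is not made up. A row lasts 1/10 s, in which the tool goes at most 50 mm and 8.59 degrees, less where a joint would pass 70% of its speed; a pose out of reach is approached as far as the arm can. A call with a gripper value outside its range is refused whole. The fingers move at their own pace and stop on an object; "grip_force" is the grip in N (left out, the last holds). Time passes only in rows, so rows that do not move let the fingers close. It gives the time, the measured TCP pose, the force, the opening and the grip force at its end, in the units of the state.
- ctrl.get_obs(): the state, without advancing time (a new reading comes with each control period).
- ctrl.camera(name): name is "scene" or "top" or "wrist"; returns a dict with "img" (384x512x3 uint8, red, green, blue), "K" (3x3 intrinsics, pixels), "pose" (4x4, takes a point from camera to world coordinates); the wrist camera has in their place "hand_eye" (4x4, takes a point from camera to tool coordinates, whose origin is the TCP and whose axes are the flange's). Camera axes: x right, y up, looking along -z (the intrinsics and any distortion apply to the point x, -y, -z); pixel columns grow to the right and rows downward; lengths in m; the calibration is good to about 2 mm. A picture is of the moment at which its call begins: read the wrist's pose just before it. There is no depth.
- ctrl.hand_in(): hands the job in; it is judged then, once.
The state is a dict: "time_s": time; "qpos": joint angles; "joint_vel": joint speeds; "tau": joint torques, N m; "ee_pos": TCP position; "eef_rot": TCP orientation; "force": force on the tool from outside, world axes, zero at the start; "moment": the same for the moment, N m; "grip_width": finger opening in m; "grip_force": force on a finger pad.
Only numpy, scipy, OpenCV 4.12 (cv2) and the standard library are available. Lean on these libraries where they do the work, as an engineer would, in place of code of your own. Each camera call takes 0.05 s, during which the arm holds its last target. There are 200 camera calls.

TASK

Lay the small thick phone, back cover up, crosswise in the press's carriage so that it lies flat between the lips, and push the carriage under the ram until it is fully home. Then swing the press lever down to its stop, hold it there for a good second so that the back cover is pressed home, and ease the lever back up under control until it rests at the top again. Leave the phone in the press and do not disturb the other things on the bench.

Things in the scene. Friction and masses are not known exactly. Their poses are not given: they have to be found in the camera images.
- phone_mid (a point): centre (half-way up its body) of the phone to be pressed: a thick black phone body 54 (its x) x 124 (its y) x 13 mm high, lying face down on the bench, 120 to 190 g; its z axis points up out of the back. Grip it across the 54 mm width. The grey loose back cover (47 x 117 mm) on top of it stands about 4 mm proud: its top is about 13 mm above this point when up, 9 mm when home. The phone may lie in the carriage either way round.
- cover (a joint): height of the phone's loose back cover above its snapped-home place, m: about 0.004 at the start, 0 when home; stiff (about 8 N to press it in, stays where it is)
- press: grey bench lever press, fixed to the bench; origin on the bench under the ram's axis; its x axis points away from the robot side (the carriage goes in along +x), y to the lever side, z up. Base plate 360 x 220 x 20 mm (x -250 to +110), head and column 100 mm wide (y -50 to +50), 205 mm high, head's front face at x = -43. The sprung rubber foot under the head is 36 x 80 mm, its face 78 mm above the bench at rest.
- nest (a point): centre of the top of the carriage's floor (40 mm above the bench); axes as the press. The carriage is an aluminium plate 96 (x) x 160 (y) mm with lips 7 mm high around a nest 64 (x) x 134 (y) mm: the phone lies in it with its length along y (5 mm of play each side). The lips leave the middle 94 mm of both long sides open for fingers, where the floor goes on to x = +-48.
- carriage (a joint): how far the carriage is pushed in, m: 0 fully out towards the robot, 0.15 fully home under the ram (end stop); about 2.5 N of friction, stays where it is left
- carriage_knob (a point): upright steel post of the carriage, 18 mm diameter, for pushing it; this point is 26 mm above the floor plate's top, 19 mm below the post's top, i.e. 66 mm above the bench; it lies 33 mm towards the robot (-x) and 125 mm to -y of the nest centre
- lever (a joint): swing of the press lever, rad: 0 at rest at the top, 0.80 at its lower stop. Sprung: returns by itself when let go, and then flies up fast. About 8 N at the cross-bar at the stop. It drives the ram down 36 mm per rad.
- lever_grip (a point): middle of the lever's black cross-bar: a round bar 20 mm diameter, 85 mm long along the press's y, standing out sideways from the end of the 190 mm lever arm (the arm lies 53 mm to -y of this point). The bar turns with the lever, so it may be held in a grip that stays upright.
- pivot (a point): point on the lever's hinge axis (170 mm above the bench) level with lever_grip; the axis is along the press's y. lever_grip moves on a 190 mm circle about it: from 0.87 rad above the horizontal, towards the robot (-x), down to 0.07 rad above the horizontal.
- smartphone: bystander: larger thin phone 72 x 148 x 9 mm, no cover standing up; origin under its centre
- multimeter: bystander: orange meter 90 x 180 x 46 mm lying on its back; origin under its centre
- flux_jar: bystander: small jar, 52 mm diameter, 50 mm high; origin under its centre
- screwdriver: bystander: screwdriver 160 mm long, lying
- tape_roll: bystander: roll of tape, 90 mm diameter, 20 mm high; origin under its centre

How it is judged:
On the way, in this order (a step that is already met when the one before it is completed fails the run):
1. the phone lies flat in the nest of the carriage, let go, its cover still up (horizontal distance between phone_mid and nest below 0.01 m and z of phone_mid in the frame of nest below 0.0095 m and angle between phone_mid's own z axis and vertical below 0.06 rad and angle between the x axis of phone_mid and the x axis of nest, either way round below 0.2 rad and contact force between the fingers and phone below 0.1 N and value of joint cover above 0.002 m), for 0.2 s.
2. the carriage is fully home with the phone in it, cover still up (value of joint carriage above 0.144 m and horizontal distance between phone_mid and nest below 0.01 m and value of joint cover above 0.002 m), for 0.1 s.
3. the lever is held at its lower stop for 0.8 s and the cover is pressed home (value of joint lever above 0.74 rad and value of joint carriage above 0.144 m and value of joint cover below 0.001 m), for 0.8 s.
At the end, for the whole second after the job is handed in: The lever rests at the top (within 0.05 rad), the carriage is home (within 6 mm of its stop), the cover is home (within 1 mm), and the phone lies still and flat in the nest (centre within 10 mm, crosswise) (value of joint lever below 0.05 rad and value of joint carriage above 0.144 m and value of joint cover below 0.001 m and horizontal distance between phone_mid and nest below 0.01 m and z of phone_mid in the frame of nest below 0.0095 m and angle between phone_mid's own z axis and vertical below 0.06 rad and angle between the x axis of phone_mid and the x axis of nest, either way round below 0.2 rad and linear speed of phone below 0.02 m/s); the robot touches nothing.
It fails at once if the phone is let go more than 15 mm above the carriage (contact force between the fingers and phone below 0.1 N and z of phone_mid in the frame of nest above 0.0215 m and horizontal distance between phone_mid and nest below 0.08 m).
It fails at once if the lever flies back (faster than 3 rad/s) (velocity of joint lever below -3 rad/s).
It fails at once if a bystander is moved by more than 30 mm (distance of any of smartphone, multimeter, flux_jar, screwdriver, tape_roll from where it was at the start of the episode above 0.03 m).
It also fails if it takes over 72 s, if anything falls off the work surface, if the arm or the gripper's body presses on something with over 40 N, if the wrist force passes 120 N, or if a joint passes its speed limit or range.

## Working session

There is one attempt and no reset: what is moved stays moved. The work goes in short steps, Python scripts to look and compute and a tool call to move; the robot and the scene stay as the last step left them, time stands still between calls to the robot, and variables do not carry over. Pictures are saved under pics/ and viewed, at most 10 in all, crops included, and the job is handed in when it is done.

Besides the shell and the picture viewer there is one more tool, called after "Call:" as name([rows], argument=value, ...), one row to a line, values as JSON. apply_moves: Moves the arm, as the interface text tells. Its arguments: {"type":"object","properties":{"deltas":{"type":"array"},"grip_force":{"type":"number"}},"required":["deltas"]}

```bash
mkdir -p pics
cat > h.py <<'E'
import numpy as np, cv2
from station import ctrl
from scipy.spatial.transform import Rotation as R
def snap(n,f,crop=None,s=1):
    o=ctrl.get_obs(); c=ctrl.camera(n); T=c.get('pose')
    if T is None:
        W=np.eye(4);W[:3,:3]=R.from_euler('xyz',o['eef_rot']).as_matrix();W[:3,3]=o['ee_pos'];T=W@c['hand_eye']
    np.savez(f'pics/{f}.npz',K=c['K'],T=T)
    im=c['img'][:,:,::-1]; cv2.imwrite(f'pics/{f}_raw.png',im)
    return im
def ray(f,p):
    d=np.load(f'pics/{f}.npz'); q=np.linalg.solve(d['K'],[p[0],p[1],1]); q=np.array([q[0],-q[1],-q[2]])
    v=d['T'][:3,:3]@q; return d['T'][:3,3],v/np.linalg.norm(v)
def atz(f,p,z):
    o,v=ray(f,p); return o+v*(z-o[2])/v[2]
def tri(a):
    A=0;b=0;L=[ray(f,p) for f,p in a]
    for o,v in L:
        M=np.eye(3)-np.outer(v,v);A=A+M;b=b+M@o
    x=np.linalg.solve(A,b); return x,[np.linalg.norm((np.eye(3)-np.outer(v,v))@(x-o)) for o,v in L]
def proj(f,P):
    d=np.load(f'pics/{f}.npz'); q=np.linalg.inv(d['T'])@np.append(P,1); u=d['K']@np.array([q[0],-q[1],-q[2]]); return u[:2]/u[2]
E
python3 - <<'E'
from h import *
o=ctrl.get_obs();print({k:np.round(v,3) for k,v in o.items()},ctrl.tip_reach)
for n in('scene','top'):
    im=snap(n,n); cv2.imwrite(f'pics/{n}.png',cv2.resize(im,(800,600),interpolation=cv2.INTER_CUBIC))
    d=np.load(f'pics/{n}.npz');print(d['K'],d['T'].round(3))
E
```

```text
{'time_s': np.float64(0.0), 'qpos': array([-1.309,  0.3  ,  1.522, -0.   ,  1.321, -0.067]), 'joint_vel': array([ 0.001,  0.001,  0.001, -0.001,  0.001,  0.002]), 'tau': array([-0.0000e+00, -5.3181e+01, -3.5273e+01,  7.1000e-02,  2.4000e-02,
       -0.0000e+00]), 'ee_pos': array([ 0.178, -0.52 ,  0.198]), 'eef_rot': array([-3.14 , -0.   ,  0.329]), 'force': array([ 0.001, -0.522,  0.205]), 'moment': array([ 0.025,  0.008, -0.004]), 'grip_force': np.float64(0.0), 'grip_width': np.float64(0.094)} 0.025
[[386.22607439   0.         253.10425979]
 [  0.         386.22607439 178.16121451]
 [  0.           0.           1.        ]] [[ 0.769 -0.501  0.398  1.045]
 [ 0.64   0.606 -0.473 -0.566]
 [-0.004  0.618  0.786  1.127]
 [ 0.     0.     0.     1.   ]]
[[425.35787283   0.         253.39259929]
 [  0.         425.35787283 184.79519144]
 [  0.           0.           1.        ]] [[-0.083  0.97  -0.227  0.305]
 [-0.997 -0.081  0.016  0.017]
 [-0.003  0.227  0.974  1.479]
 [ 0.     0.     0.     1.   ]]
```

View pics/scene.png

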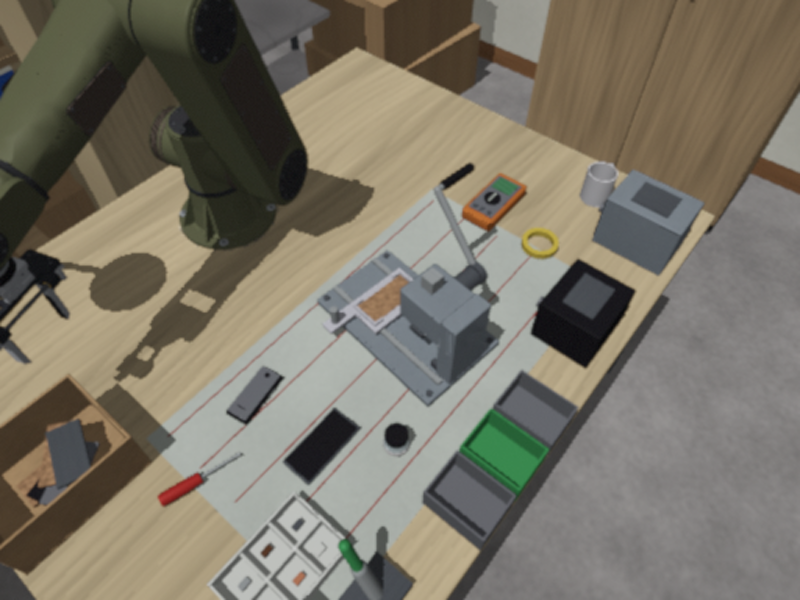

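View pics/top.png

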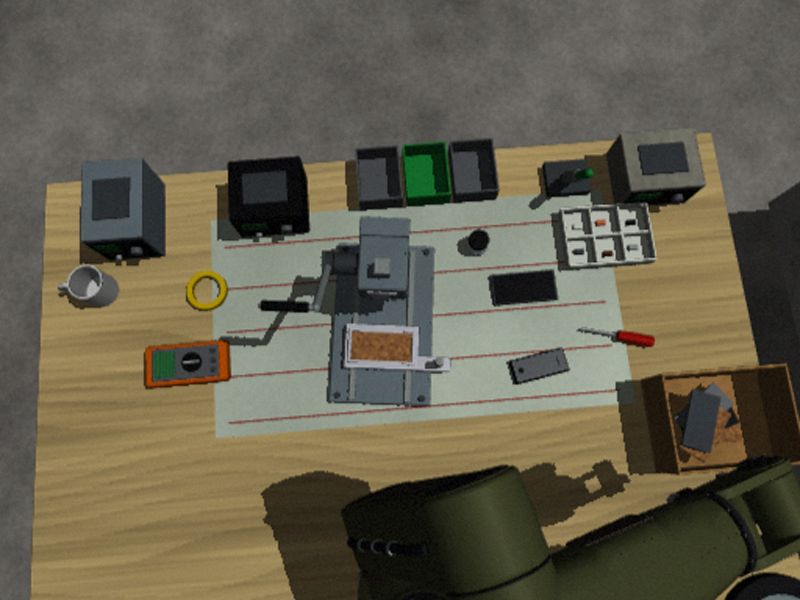

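The scene shows the phone at about (255,394), the nest at (385,300), the knob at (337,315) and the lever bar at (458,177). The top view has the phone at (538,365), the nest at (381,346), the knob at (440,363) and the bar at (285,306). Both are in 800-px coordinates.

Run:
```python
import cv2
a=cv2.imread('pics/top_raw.png')[140:265,160:370]; cv2.imwrite('pics/topc.png',cv2.resize(a,None,fx=3.8,fy=3.8,interpolation=cv2.INTER_CUBIC))
a=cv2.imread('pics/scene_raw.png')[95:275,140:340]; cv2.imwrite('pics/scenec.png',cv2.resize(a,None,fx=3.3,fy=3.3,interpolation=cv2.INTER_CUBIC))
```

```text
(no output)
```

View pics/topc.png

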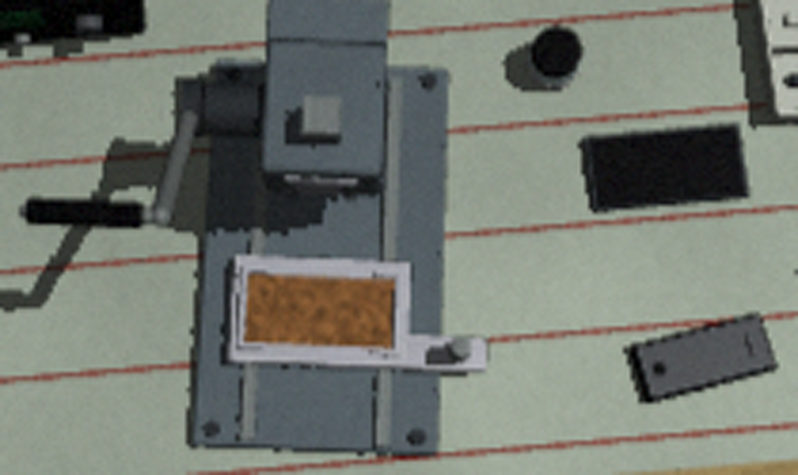

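View pics/scenec.png

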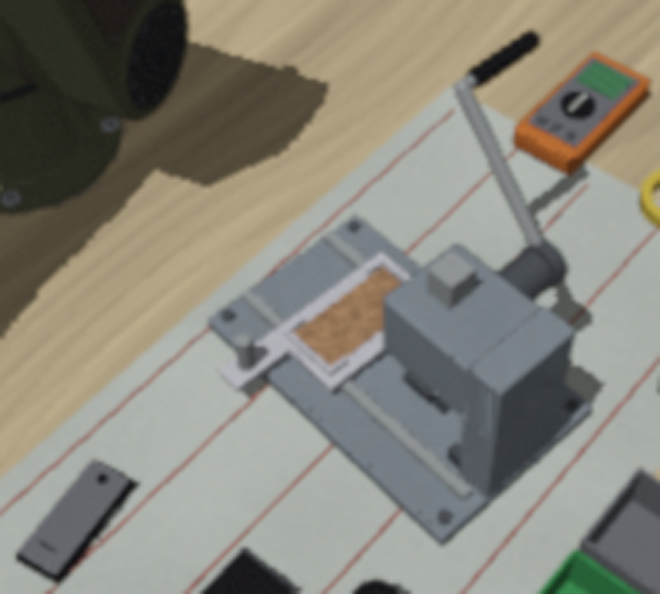

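The top crop shows the cover's corners, the cork nest, the knob top at (461,345) and the bar ends at (27,211) and (143,215). The scene crop shows the same features, with the knob at (246,340) and the bar ends at (474,76) and (533,40). Next I'll triangulate these and fit the press pose.

```bash
cat > m.py <<'E'
from h import *
from scipy.optimize import least_squares
t=lambda x,y:('top',(160+(x+.5)/3.8-.5,140+(y+.5)/3.8-.5))
s=lambda x,y:('scene',(140+(x+.5)/3.3-.5,95+(y+.5)/3.3-.5))
def pr(n,a): x,e=tri(a);print(n,x.round(4),np.round(e,4));return x
pr('dot',[t(659,368),s(102,479)])
pr('phone c',[t(703,357),s(76,518)])
pr('knobtop',[t(461,343),s(246,339)])
b1=pr('bar-y',[t(143,215),s(474,76)]);b2=pr('bar+y',[t(27,211),s(533,40)])
print('barmid',(b1+b2)/2)
obs=[(t(447,68),(.11,-.11,.02)),(t(187,447),(-.25,.11,.02)),(t(437,454),(-.25,-.11,.02)),
(s(355,217),(-.25,.11,.02)),(s(209,322),(-.25,-.11,.02)),(s(444,543),(.11,-.11,.02)),
(t(236,256),(-.102,.08,.047)),(t(410,264),(-.102,-.08,.047)),(s(333,387),(-.102,-.08,.047)),(s(380,253),(-.198,.08,.047)),
(t(461,343),(-.183,-.125,.085)),(s(246,339),(-.183,-.125,.085))]
def W(p,P):
    c,q=np.cos(p[2]),np.sin(p[2]);return np.array([p[0]+c*P[0]-q*P[1],p[1]+q*P[0]+c*P[1],P[2]+p[3]])
f=lambda p:np.concatenate([proj(o[0],W(p,P))-o[1] for o,P in obs])
r=least_squares(f,[.65,0.05,0,0],loss='soft_l1');print(r.x.round(4));print(r.fun.size,f(r.x).reshape(-1,2).round(1).tolist())
print('nest',W(r.x,(-.15,0,.04)),'knob',W(r.x,(-.183,-.125,.066)))
c,q=np.cos(r.x[2]),np.sin(r.x[2]);d=(b1+b2)/2-r.x[[0,1,3]];print('bar in press',c*d[0]+q*d[1],-q*d[0]+c*d[1],d[2])
C=[(633,350),(761,316),(775,362),(648,400)]
print([atz(*t(*x),.018).round(4).tolist() for x in C])
C=[(96,461),(131,482),(56,576),(20,553)]
print([atz(*s(*x),.0195).round(4).tolist() for x in C])
E
python3 m.py
```

```text
dot [ 0.4408 -0.2653  0.0179] [0.0013 0.0013]
phone c [ 0.4482 -0.3082  0.0089] [0.0014 0.0014]
knobtop [ 0.4706 -0.0839  0.0852] [0.0004 0.0004]
bar-y [0.5566 0.1569 0.318 ] [0.0006 0.0006]
bar+y [0.5666 0.2413 0.3105] [0.0017 0.0017]
barmid [0.56161606 0.19905626 0.3142516 ]
[ 0.6525  0.0199 -0.1235 -0.0119]
24 [[0.2, -1.9], [1.4, -3.3], [-0.1, -2.5], [2.6, 1.2], [1.7, 1.5], [2.2, 2.0], [-0.8, 3.3], [-0.1, 3.0], [-2.2, -2.0], [-1.4, -2.4], [-0.4, 5.1], [-2.4, -0.7]]
nest [0.50367187 0.03832909 0.02813461] knob [ 0.4555289  -0.0816553   0.05413461]
bar in press -0.11229100432862485 0.16663968233673776 0.32611698426273195
[[0.4597, -0.2428, 0.018], [0.4807, -0.3624, 0.018], [0.4383, -0.3692, 0.018], [0.4139, -0.2508, 0.018]]
[[0.4213, -0.2568, 0.0195], [0.4653, -0.2509, 0.0195], [0.4836, -0.3642, 0.0195], [0.4397, -0.3703, 0.0195]]
```

```bash
cat >> m.py <<'E'
print('---')
def f(p):
    return np.concatenate([proj(o[0],W(p,(P[0]+(p[4] if i>5 else 0),P[1],P[2])))-o[1] for i,(o,P) in enumerate(obs)])
r=least_squares(f,[.65,0.05,0,0,0],loss='soft_l1');print(r.x.round(4));print(f(r.x).reshape(-1,2).round(1).tolist())
k=r.x[4]
print('nest',W(r.x,(-.15+k,0,.04)),'knob',W(r.x,(-.183+k,-.125,.066)),'home',W(r.x,(0,0,.04)))
c,q=np.cos(r.x[2]),np.sin(r.x[2]);d=(b1+b2)/2-r.x[[0,1,3]];print('bar in press',c*d[0]+q*d[1],-q*d[0]+c*d[1],d[2])
E
python3 m.py | sed '1,/---/d'
```

```text
[ 0.643   0.021  -0.1191 -0.0107  0.0212]
[[0.0, 0.5], [1.5, -0.4], [0.2, 0.2], [0.6, -0.3], [-0.1, -0.0], [0.3, -0.2], [-0.5, -0.0], [0.2, -0.5], [0.1, 0.1], [0.6, -0.8], [-0.0, 1.4], [-0.3, 1.4]]
nest [0.51517189 0.03631246 0.02933556] knob [ 0.46755075 -0.08388     0.05533556] home [0.64303535 0.02100873 0.02933556]
bar in press -0.10200146011195785 0.16710992470925437 0.32491603422169274
```

Call:
apply_moves([
  [0,2.7,2.1,0.5,0,0,0.142],
  [0,2.7,2.1,0.5,0,0,0.142],
  [0,2.7,2.1,0.5,0,0,0.142],
  [0,2.7,2.1,0.5,0,0,0.142],
  [0,2.7,2.1,0.5,0,0,0.142],
  [0,2.7,2.1,0.5,0,0,0.142],
  [0,2.7,2.1,0.5,0,0,0.142],
  [0,2.7,2.1,0.5,0,0,0.142],
  [0,2.7,2.1,0.5,0,0,0.142],
  [0,2.7,2.1,0.5,0,0,0.142],
])

```text
time_s: 1.1
ee_pos: [0.4485, -0.3094, 0.2488]
eef_rot: [-3.141, -0.0, 1.755]
force: [0.2, -0.6, 0.1]
grip_width: 0.0942
grip_force: 0.0
```

Run:
```python
from h import *
o=ctrl.get_obs();print(o['ee_pos'],o['eef_rot'],o['time_s'],o['qpos'].round(2))
cv2.imwrite('pics/w1.png',snap('wrist','w1'))
print(ctrl.camera('wrist')['hand_eye'].round(3),np.load('pics/w1.npz')['K'].round(0))
for p in [(.45,-.308,.0195),(.441,-.265,.0195)]: print(proj('w1',p))
```

```text
[ 0.44848939 -0.30941067  0.24880537] [-3.14122670e+00 -4.02192814e-04  1.75464121e+00] 1.1 [-0.67  0.26  1.46 -0.    1.43 -0.85]
[[-0.     0.969  0.247  0.072]
 [ 1.     0.     0.001  0.001]
 [ 0.001  0.247 -0.969 -0.186]
 [ 0.     0.     0.     1.   ]] [[345.   0. 251.]
 [  0. 345. 186.]
 [  0.   0.   1.]]
[252.59579389 158.20928366]
[251.78658561 121.59918692]
```

View pics/w1.png

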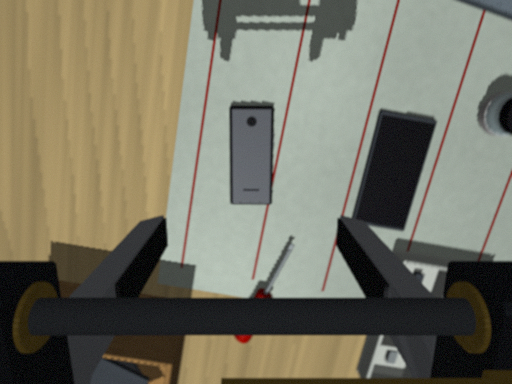

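The wrist view shows the cover with corners at about (231,107), (272,107), (271,204) and (232,204), and the dot at (251,121). The phone lines up with the jaws.

```bash
python3 m.py >/dev/null
python3 - <<'E'
from h import *
C=[atz('w1',p,.0195) for p in [(231,107),(272,107),(271.5,204),(231.5,204)]]
print(np.round(C,4),np.mean(C,0)); a=(C[0]+C[1]-C[2]-C[3])/2;print(np.linalg.norm(a),np.linalg.norm(C[1]-C[0]),'yaw',np.arctan2(-a[0],a[1]))
t=('top',(160+659.5/3.8-.5,140+368.5/3.8-.5));s=('scene',(140+102.5/3.3-.5,95+479.5/3.3-.5))
print(tri([t,s,('w1',(251,121))]),tri([t,('w1',(251,121))]))
E
```

```text
[[ 0.4139 -0.2529  0.0195]
 [ 0.4612 -0.2441  0.0195]
 [ 0.4841 -0.361   0.0195]
 [ 0.4346 -0.3702  0.0195]] [ 0.44845929 -0.30702109  0.0195    ]
0.11913087378932287 0.04815062193634817 yaw 0.18368244574939452
(array([ 0.44045286, -0.26506336,  0.01739584]), [np.float64(0.001373284643316711), np.float64(0.0013576608641303937), np.float64(0.0006560097221591762)]) (array([ 0.4405783 , -0.26393077,  0.02168282]), [np.float64(0.0007659545125201248), np.float64(0.0007659545125202261)])
```

Call:
apply_moves([
  [0,0,0.24,-4,0,0,0],
  [0,0,0,-4,0,0,0],
  [0,0,0,-4,0,0,0],
  [0,0,0,-4,0,0,0],
  [60,0,0,-3,0,0,0],
  [60,0,0,-2,0,0,0],
  [60,0,0,-1,0,0,0],
])

```text
time_s: 1.9
ee_pos: [0.4463, -0.3079, 0.0268]
eef_rot: [-3.139, -0.002, 1.747]
force: [-0.5, 0.3, -0.3]
grip_width: 0.0735
grip_force: 0.0
```

Call:
apply_moves([
  [255,0,0,0,0,0,0],
  [255,0,0,0,0,0,0],
  [255,0,0,0,0,0,0],
  [255,0,0,0,0,0,0],
  [255,0,0,0,0,0,0],
  [255,0,0,0,0,0,0],
], grip_force=20)

```text
time_s: 2.5
ee_pos: [0.4477, -0.3082, 0.0292]
eef_rot: [3.141, 0.0, 1.749]
force: [-0.9, 0.5, -0.2]
grip_width: 0.0272
grip_force: 0.0
```

Run:
```python
from h import *
cv2.imwrite('pics/w2.png',snap('wrist','w2'));o=ctrl.get_obs();print(o['grip_width'],o['grip_force'],o['ee_pos'])
```

```text
0.023299694515228817 0.0 [ 0.4476592  -0.30816081  0.02905831]
```

View pics/w2.png

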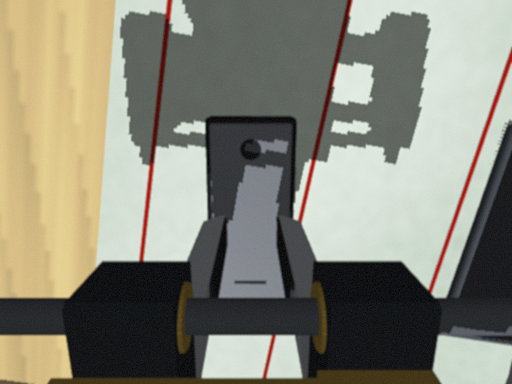

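The wrist view shows the nearly closed fingers over the cover, with the tips around row 215, so they closed above the phone. I'll compare this with where the tips should project before moving.

Run:
```python
from h import *
o=ctrl.get_obs();W=np.eye(4);W[:3,:3]=R.from_euler('xyz',o['eef_rot']).as_matrix();W[:3,3]=o['ee_pos']
w=o['grip_width']/2
for z in(-.02,0,.006,.025):
  print(z,[proj('w2',(W@[x,y,z,1])[:3]).round(0).tolist() for x in(.008,) for y in(-w-.0125,-w,w,w+.0125)])
print('cover now',[proj('w2',(x,y,z)).round(0).tolist() for z in (.0195,) for x,y in((.4405,-.265),(.4139,-.2529),(.4612,-.2441))])
im=cv2.imread('pics/w2_raw.png');cv2.imwrite('pics/w2c.png',cv2.resize(im[190:330,170:340],None,fx=4,fy=4,interpolation=cv2.INTER_CUBIC))
```

```text
-0.02 [[203.0, 227.0], [228.0, 227.0], [273.0, 227.0], [297.0, 227.0]]
0 [[208.0, 214.0], [230.0, 214.0], [271.0, 214.0], [293.0, 214.0]]
0.006 [[209.0, 211.0], [231.0, 211.0], [270.0, 211.0], [292.0, 211.0]]
0.025 [[213.0, 201.0], [232.0, 201.0], [269.0, 201.0], [288.0, 201.0]]
cover now [[251.0, 149.0], [208.0, 119.0], [295.0, 119.0]]
```

View pics/w2c.png

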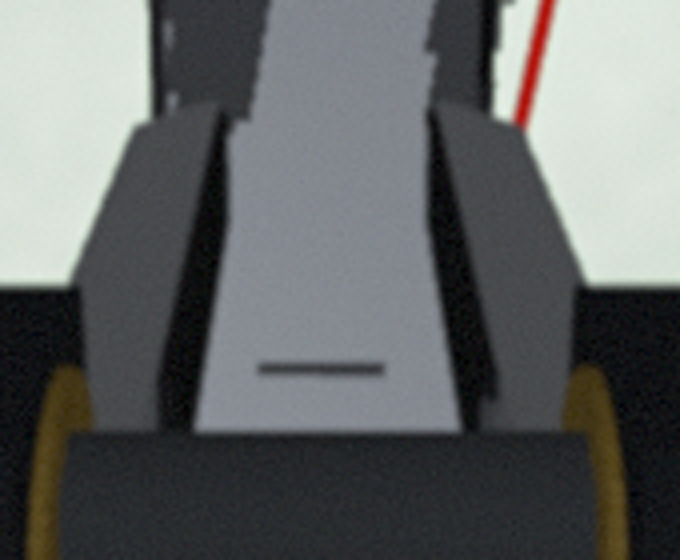

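The crop puts the fingertips' far edge at about row 217, against a predicted 201. The tips are higher than nominal, so I'll open and feel for the bench.

Call:
apply_moves([
  [40,0,0,0.3,0,0,0],
  [40,0,0,0,0,0,0],
  [40,0,0,0,0,0,0],
  [40,0,0,0,0,0,0],
  [40,0,0,0,0,0,0],
  [40,0,0,0,0,0,0],
  [40,0,0,-0.4,0,0,0],
  [40,0,0,-0.2,0,0,0],
  [40,0,0,-0.1,0,0,0],
  [40,0,0,0,0,0,0],
])

```text
time_s: 3.55
ee_pos: [0.4475, -0.308, 0.0246]
eef_rot: [-3.141, -0.0, 1.749]
force: [-0.6, -0.5, -0.6]
grip_width: 0.0788
grip_force: 0.0
```

Call:
apply_moves([
  [40,0,0,-0.2,0,0,0],
  [40,0,0,0,0,0,0],
])

```text
time_s: 3.75
ee_pos: [0.4475, -0.3081, 0.0226]
eef_rot: [-3.141, -0.0, 1.749]
force: [-0.5, 0.3, -1.1]
grip_width: 0.0795
grip_force: 0.0
```

Call:
apply_moves([
  [40,0,0,-0.2,0,0,0],
  [40,0,0,-0.2,0,0,0],
  [40,0,0,0,0,0,0],
])

```text
time_s: 4.05
ee_pos: [0.4475, -0.308, 0.0185]
eef_rot: [-3.141, -0.0, 1.749]
force: [0.5, 0.4, -0.8]
grip_width: 0.0793
grip_force: 0.0
```

Call:
apply_moves([
  [40,0,0,-0.2,0,0,0],
  [40,0,0,0,0,0,0],
])

```text
time_s: 4.25
ee_pos: [0.4475, -0.3081, 0.0166]
eef_rot: [-3.141, -0.0, 1.749]
force: [-0.1, 0.7, -0.4]
grip_width: 0.0795
grip_force: 0.0
```

Call:
apply_moves([
  [40,0,0,-0.2,0,0,0],
  [40,0,0,0,0,0,0],
])

```text
time_s: 4.45
ee_pos: [0.4475, -0.3081, 0.0146]
eef_rot: [-3.141, -0.0, 1.749]
force: [0.0, -0.0, 0.8]
grip_width: 0.0794
grip_force: 0.0
```

Call:
apply_moves([
  [40,0,0,-0.2,0,0,0],
  [40,0,0,0,0,0,0],
])

```text
time_s: 4.65
ee_pos: [0.4475, -0.308, 0.0126]
eef_rot: [-3.141, -0.0, 1.749]
force: [-0.3, -0.3, 0.8]
grip_width: 0.0794
grip_force: 0.0
```

Call:
apply_moves([
  [40,0,0,-0.2,0,0,0],
  [40,0,0,0,0,0,0],
])

```text
time_s: 4.85
ee_pos: [0.4475, -0.308, 0.0106]
eef_rot: [-3.141, -0.0, 1.749]
force: [-0.4, -0.2, -0.2]
grip_width: 0.0788
grip_force: 0.0
```

Call:
apply_moves([
  [40,0,0,-0.2,0,0,0],
  [40,0,0,0,0,0,0],
])

```text
time_s: 5.05
ee_pos: [0.4475, -0.3081, 0.0086]
eef_rot: [-3.141, -0.0, 1.749]
force: [0.0, 0.8, 0.5]
grip_width: 0.0793
grip_force: 0.0
```

Call:
apply_moves([
  [40,0,0,-0.2,0,0,0],
  [40,0,0,0,0,0,0],
])

```text
time_s: 5.25
ee_pos: [0.4475, -0.3081, 0.0066]
eef_rot: [-3.141, -0.0, 1.749]
force: [0.8, -1.3, 0.1]
grip_width: 0.0795
grip_force: 0.0
```

Call:
apply_moves([
  [40,0,0,-0.1,0,0,0],
  [40,0,0,0,0,0,0],
])

```text
time_s: 5.45
ee_pos: [0.4476, -0.3081, 0.0057]
eef_rot: [-3.141, -0.0, 1.749]
force: [0.2, 0.7, -0.1]
grip_width: 0.0794
grip_force: 0.0
```

Call:
apply_moves([
  [40,0,0,-0.15,0,0,0],
  [40,0,0,0,0,0,0],
])

```text
time_s: 5.65
ee_pos: [0.4475, -0.3081, 0.0042]
eef_rot: [-3.141, -0.0, 1.749]
force: [-0.3, 0.3, -0.1]
grip_width: 0.0791
grip_force: 0.0
```

Call:
apply_moves([
  [40,0,0,-0.15,0,0,0],
  [40,0,0,0,0,0,0],
])

```text
time_s: 5.85
ee_pos: [0.4475, -0.3081, 0.0027]
eef_rot: [-3.141, -0.0, 1.749]
force: [0.2, 0.6, -0.3]
grip_width: 0.0792
grip_force: 0.0
```

Call:
apply_moves([
  [40,0,0,-0.15,0,0,0],
  [40,0,0,0,0,0,0],
])

```text
time_s: 6.05
ee_pos: [0.4475, -0.3081, 0.0012]
eef_rot: [-3.141, -0.0, 1.749]
force: [-0.2, -0.3, 0.1]
grip_width: 0.0793
grip_force: 0.0
```

Run:
```python
from h import *
a=snap('wrist','w3');b=snap('scene','s3')
b=cv2.resize(b[190:300,110:215],None,fx=4.2,fy=4.2,interpolation=cv2.INTER_CUBIC)
a=cv2.resize(a[90:330,140:360],None,fx=1.6,fy=1.6)
c=np.zeros((470,800,3),np.uint8);c[:a.shape[0],:a.shape[1]]=a;c[:b.shape[0],355:355+b.shape[1]]=b;cv2.imwrite('pics/c3.png',c)
```

```text
(no output)
```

View pics/c3.png

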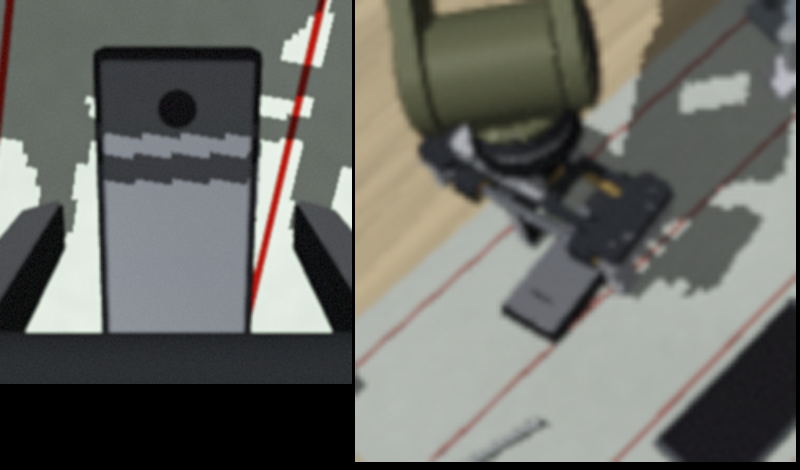

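The combined view shows the open fingers straddling the phone, with the tips almost on the bench: tip and shadow nearly meet at (62,215). The real tip reach is clearly shorter than the stated 25 mm. I'll find the contact.

Call:
apply_moves([
  [40,0,0,-0.15,0,0,0],
  [40,0,0,0,0,0,0],
])

```text
time_s: 6.35
ee_pos: [0.4475, -0.3081, -0.0003]
eef_rot: [-3.141, -0.0, 1.749]
force: [0.4, 0.0, -0.3]
grip_width: 0.0791
grip_force: 0.0
```

Call:
apply_moves([
  [40,0,0,-0.15,0,0,0],
  [40,0,0,0,0,0,0],
])

```text
time_s: 6.55
ee_pos: [0.4475, -0.3081, -0.0019]
eef_rot: [-3.141, -0.0, 1.749]
force: [-0.6, -0.0, -0.0]
grip_width: 0.0792
grip_force: 0.0
```

Call:
apply_moves([
  [40,0,0,-0.15,0,0,0],
  [40,0,0,0,0,0,0],
])

```text
time_s: 6.75
ee_pos: [0.4475, -0.3081, -0.0034]
eef_rot: [-3.141, -0.0, 1.749]
force: [-0.1, 0.6, -0.4]
grip_width: 0.0794
grip_force: 0.0
```

Call:
apply_moves([
  [40,0,0,-0.15,0,0,0],
  [40,0,0,0,0,0,0],
])

```text
time_s: 6.95
ee_pos: [0.4475, -0.3081, -0.0048]
eef_rot: [-3.141, -0.0, 1.749]
force: [-0.4, -0.3, -0.8]
grip_width: 0.0791
grip_force: 0.0
```

Call:
apply_moves([
  [40,0,0,-0.15,0,0,0],
  [40,0,0,0,0,0,0],
])

```text
time_s: 7.15
ee_pos: [0.4476, -0.3081, -0.0062]
eef_rot: [3.142, 0.0, 1.749]
force: [-0.1, -0.1, 1.2]
grip_width: 0.0791
grip_force: 0.0
```

Call:
apply_moves([
  [40,0,0,-0.15,0,0,0],
  [40,0,0,0,0,0,0],
])

```text
time_s: 7.35
ee_pos: [0.4477, -0.3082, -0.0064]
eef_rot: [3.141, 0.0, 1.749]
force: [-6.6, 4.4, 18.1]
grip_width: 0.0795
grip_force: 9.0
```

Run:
```python
from h import *
a=snap('wrist','w4')
o=ctrl.get_obs();print(o['qpos'],o['tau'].round(2))
d=np.load('pics/w4.npz');print(d['T'].round(3))
# dot position in image
g=cv2.cvtColor(a,cv2.COLOR_BGR2GRAY);cr=g[90:200,200:300]
print(cr[::6,::5])
```

```text
[-6.70272201e-01  5.45011425e-01  1.70554823e+00 -1.31962263e-04
  8.90639486e-01 -8.48326598e-01] [-5.000e-02 -5.011e+01 -2.552e+01  1.200e-01 -1.980e+00 -1.000e-02]
[[ 0.984 -0.172 -0.043  0.436]
 [ 0.177  0.954  0.244 -0.237]
 [-0.    -0.247  0.969  0.18 ]
 [ 0.     0.     0.     1.   ]]
[[106 106 106 108 109 108 106 109 107 111 113 111 109 106 111 110 111 108
  110 109]
 [110 110 109 108 106 108 107 109 108 110 111 112 111 110 111 111 110 110
  105 109]
 [108 108 109 108 110 107 108 109 109 111 109 112 110 109 111 110 109 107
  107 108]
 [108 109 107 109 110 108 110 107 108 108 107 108 109 107 107 110 111 108
  108 110]
 [108 111 108 110 106 105 106 108 107 108 109 110 110 106 106 110 110 109
  111 109]
 [ 65  25  32  38  38  41  39  40  35  37  34  35  32  45  47  48  49  44
   47  48]
 [ 19  18  12  20  20  26  22  10  18  19  18  18  21  19  15  17  18  15
   14  18]
 [ 45  61  64  62  61  62  57  60  62  61  62  60  60  58  62  66  63  59
   63  64]
 [ 42  64  61  63  62  63  62  62  59  64  63  62  63  60  63  61  63  63
   62  59]
 [ 40  64  61  62  61  61  61  67  58  60  66  65  62  61  65  60  62  65
   64  61]
 [ 38  62  60  64  60  62  60  63  60  14  24  21  61  62  63  61  62  61
   61  61]
 [ 31  64  63  61  62  63  60  63  15  17  17  18  20  61  63  66  63  62
   61  63]
 [ 30  62  66  63  63  62  62  64  13  15  16  19  20  59  65  62  61  59
   63  59]
 [ 32  61  63  62  62  61  62  61  52  18  18  18  45  62  61  60  56  62
   60  60]
 [ 22  63  62  61  61  63  65  61  63  63  60  62  62  63  58  60  63  65
   61  62]
 [ 35  61  61  59  63  59  60  58  58  63  63  61  60  62  57  58  61  64
   62  62]
 [ 36 137 113  78  61 145 137 112  75  66 143 136 113  86  68 141 134 116
   86  73]
 [ 18 146 145 145 145 144 143 146 143 142 141 141 143 140 141 142 141 140
  140 138]
 [ 14 117 138  63  79  90 116 140 127  65  79 114 139 125  66  79 114 136
   97  62]]
```

Run:
```python
from h import *
print(proj('w4',(.4405,-.2645,.0195)),tri([('w1',(251,121)),('w4',(250,159))]))
# body width in w4 row ~135
g=cv2.imread('pics/w4_raw.png',0)[135];print(np.where(g<50)[0])
print(proj('w4',(.4139,-.2529,.0195)),proj('w4',(.4612,-.2441,.0195)))
```

```text
[251.59615411 158.84315387] (array([ 0.43983394, -0.26438873,  0.02125694]), [np.float64(0.00010572530049360647), np.float64(0.00010572530049350644)])
[135 136 137 138 196 197 198 199 200 300 301 302 303 304]
[198.94209244 124.05662359] [303.97386555 123.41464211]
```

The kinematics and camera agree (dot at z = 0.021). The bench was felt at a TCP z of -0.006, and the tips in w2 sat at row 217, which also matches. So the real fingertips sit 6 mm behind the TCP, and I'll use tip z = TCP z + 0.006 from here on.

Call:
apply_moves([
  [40,0.08,0.1,0.45,0,0,0],
  [255,0,0,0,0,0,0],
  [255,0,0,0,0,0,0],
  [255,0,0,0,0,0,0],
  [255,0,0,0,0,0,0],
  [255,0,0,0,0,0,0],
  [255,0,0,0,0,0,0],
], grip_force=20)

```text
time_s: 8.1
ee_pos: [0.4483, -0.307, -0.0033]
eef_rot: [-3.141, -0.0, 1.749]
force: [1.1, 0.3, -1.8]
grip_width: 0.0539
grip_force: 20.0
```

Call:
apply_moves([
  [255,0,0,2,0,0,0],
  [255,0,0,4,0,0,0],
  [255,0,0,4,0,0,0],
  [255,0.8,3.0,3,0,0,-0.05],
  [255,0.8,3.0,3,0,0,-0.05],
  [255,0.8,4.0,2.3,0,0,-0.05],
  [255,0.8,4.0,2,0,0,-0.05],
  [255,1,4.0,0,0,0,-0.05],
  [255,1,3.7,0,0,0,-0.048],
  [255,0,0,0,0,0,0],
])

```text
time_s: 9.1
ee_pos: [0.5009, -0.0867, 0.1999]
eef_rot: [3.141, -0.001, 1.453]
force: [0.4, 0.6, -1.7]
grip_width: 0.0535
grip_force: 20.0
```

Run:
```python
from h import *
o=ctrl.get_obs();print(o['ee_pos'],o['eef_rot'],o['time_s'],o['grip_width'],o['force'])
a=snap('wrist','w5'); cv2.imwrite('pics/w5.png',cv2.resize(a,(800,600),interpolation=cv2.INTER_CUBIC))
```

```text
[ 0.50094529 -0.08665011  0.19989787] [ 3.14145411e+00 -6.40898190e-04  1.45298707e+00] 9.1 0.05349034355387612 [ 0.39861717  0.57780544 -1.66033612]
```

View pics/w5.png

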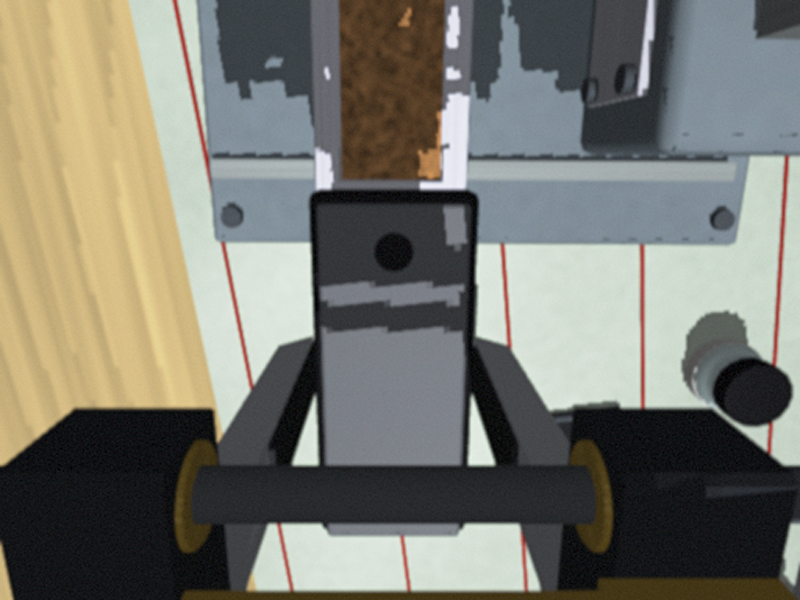

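The wrist view is aligned with the press. The carriage's outer edges are at columns 313 and 468, the cork spans 341 to 443 with its lower end at row 180, and the plate corners are at (217,241) and (735,243).

Run:
```python
from h import *
from scipy.optimize import least_squares
w=lambda x,y:('w5',((x+.5)*.64-.5,(y+.5)*.64-.5))
c1=atz(*w(217,241),.02);c2=atz(*w(735,243),.02);d=c2-c1
print(c1,c2,np.linalg.norm(d),'yaw',np.arctan2(d[1],d[0]))
for y in(60,150):
  l=atz(*w(313,y),.047);r=atz(*w(468.5,y),.047);print(l,r,np.linalg.norm(r-l))
L=atz(*w(341,100),.04);Rr=atz(*w(443,100),.04);print(L,Rr,np.linalg.norm(L-Rr))
print('cork -y end',atz(*w(390,181),.04))
# joint fit: press pose x,y,yaw with z=0, and carriage offset
psi=np.arctan2(d[1],d[0]);ex=np.array([np.cos(psi),np.sin(psi)]);ey=np.array([-ex[1],ex[0]])
p=c1[:2]+.25*ex+.11*ey; p2=c2[:2]-.11*ex+.11*ey;print('press origin',p,p2)
m=(atz(*w(313,100),.047)+atz(*w(468.5,100),.047))[:2]/2
po=(p+p2)/2
print('carriage x in press',(m-po)@ex,'y end',(atz(*w(390,181),.04)[:2]-po)@ey)
K=np.array([.4706,-.0839]);print('knob in press from cams',(K-po)@ex,(K-po)@ey)
e=atz(*w(390,181),.04)[:2]; print('nest c by -y end', m+ey*(((e-m)@ey)+.067))
B=np.array([.5616,.1991]);print('bar in press',(B-po)@ex,(B-po)@ey)
```

```text
[ 0.38310248 -0.05842001  0.02      ] [ 0.73530308 -0.10152912  0.02      ] 0.3548290558871515 yaw -0.12179349284435935
[0.4694152  0.04321263 0.047     ] [0.55979835 0.0324858  0.047     ] 0.09101745981184184
[ 0.46155622 -0.00718204  0.047     ] [ 0.55554393 -0.01832629  0.047     ] 0.09464609839981471
[0.48199129 0.02004842 0.04      ] [0.54355126 0.01274533 0.04      ] 0.06199165351264795
cork -y end [ 0.50581124 -0.03140593  0.04      ]
press origin [0.64461475 0.02039199] [0.63948211 0.02102022]
carriage x in press -0.12852119516348093 y end -0.06827782531029716
knob in press from cams -0.15746953294025795 -0.12466093877321437
nest c by -y end [0.51432403 0.03505212]
bar in press -0.10152603868503539 0.1672985198002593
```

The nest centre is (0.514, 0.036), at press x ≈ -0.128, so the carriage already stands about 22 mm in. The 177 mm wide gripper body would hit the head there. I'll set the phone back on the mat, pull the carriage fully out, then place the phone.

Call:
apply_moves([
  [255,-1,-4,0,0,0,0],
  [255,-1.1,-4,-2,0,0,0],
  [255,-1,-4,-3,0,0,0],
  [255,-1,-3.3,-4,0,0,0],
  [255,-1,0,-4,0,0,0],
  [255,0,0,-4,0,0,0],
  [255,0,0,-2,0,0,0],
  [255,0,0,-0.9,0,0,0],
  [255,0,0,-0.3,0,0,0],
  [255,0,0,0,0,0,0],
])

```text
time_s: 10.15
ee_pos: [0.4504, -0.2411, 0.0012]
eef_rot: [3.141, 0.0, 1.451]
force: [0.6, 0.2, -1.2]
grip_width: 0.0536
grip_force: 20.0
```

Call:
apply_moves([
  [255,0,0,-0.35,0,0,0],
  [255,0,0,0,0,0,0],
  [60,0,0,0,0,0,0],
  [60,0,0,0,0,0,0],
  [60,0,0,0,0,0,0],
  [60,0,0,3,0,0,0],
  [60,0,0,4,0,0,0],
  [60,0,3,4,0,0,0],
  [60,0.6,4,0,0,0,0],
  [60,0.6,4,0,0,0,0],
])

```text
time_s: 11.15
ee_pos: [0.4626, -0.1297, 0.1084]
eef_rot: [3.139, 0.001, 1.45]
force: [1.2, -0.3, -0.3]
grip_width: 0.0718
grip_force: 0.0
```

Call:
apply_moves([
  [60,0.6,4,0,0,0,0],
  [60,0,0.7,0,0,0,0],
  [60,0,0,-3,0,0,0],
  [60,0,0,-2.0,0,0,0],
  [255,0,0,-0.2,0,0,0],
  [255,0,0,0,0,0,0],
  [255,0,0,0,0,0,0],
  [255,0,0,0,0,0,0],
  [255,0,0,0,0,0,0],
  [255,0,0,0,0,0,0],
])

```text
time_s: 12.15
ee_pos: [0.4683, -0.0837, 0.0555]
eef_rot: [3.141, 0.0, 1.451]
force: [0.9, -0.4, -0.1]
grip_width: 0.0273
grip_force: 0.0
```

Call:
apply_moves([
  [255,0,0,0,0,0,0],
  [255,0,0,0,0,0,0],
  [255,0,0,0,0,0,0],
])

```text
time_s: 12.45
ee_pos: [0.468, -0.0836, 0.0552]
eef_rot: [-3.141, 0.0, 1.451]
force: [-2.5, -0.2, 3.4]
grip_width: 0.0172
grip_force: 20.0
```

Call:
apply_moves([
  [255,-0.5,0.06,0,0,0,0],
  [255,-0.5,0.06,0,0,0,0],
  [255,-0.5,0.06,0,0,0,0],
  [255,-0.2,0.02,0,0,0,0],
  [255,-0.2,0.02,0,0,0,0],
])

```text
time_s: 12.95
ee_pos: [0.449, -0.0813, 0.0552]
eef_rot: [3.141, -0.0, 1.451]
force: [2.4, 2.7, 1.7]
grip_width: 0.0179
grip_force: 20.0
```

Call:
apply_moves([
  [255,-0.2,0.02,0,0,0,0],
  [255,-0.2,0.02,0,0,0,0],
  [255,0,0,0,0,0,0],
])

```text
time_s: 13.25
ee_pos: [0.4449, -0.0808, 0.0551]
eef_rot: [-3.141, -0.0, 1.451]
force: [0.3, 4.6, 5.9]
grip_width: 0.0174
grip_force: 20.0
```

Call:
apply_moves([
  [255,-0.2,0.02,0,0,0,0],
  [255,0,0,0,0,0,0],
])

```text
time_s: 13.45
ee_pos: [0.4445, -0.0807, 0.0552]
eef_rot: [3.138, -0.0, 1.451]
force: [12.7, 4.6, -5.1]
grip_width: 0.0176
grip_force: 20.0
```

Call:
apply_moves([
  [255,-0.2,0.02,0,0,0,0],
  [255,0,0,0,0,0,0],
])

```text
time_s: 13.65
ee_pos: [0.4444, -0.0808, 0.0554]
eef_rot: [3.133, -0.0, 1.451]
force: [29.0, 4.0, -18.2]
grip_width: 0.0174
grip_force: 20.0
```

Call:
apply_moves([
  [255,0.35,-0.04,0,0,0,0],
  [70,0,0,0,0,0,0],
  [70,0,0,0,0,0,0],
  [70,0,0,0,0,0,0],
  [60,0,0,0,0,0,0],
  [60,0,0,0,0,0,0],
  [60,0,0,3,0,0,0],
  [60,0,0,3,0,0,0],
  [60,0,-3,0,0,0,0],
  [60,0,-4,0,0,0,0],
])

```text
time_s: 14.65
ee_pos: [0.445, -0.1511, 0.1161]
eef_rot: [3.14, 0.0, 1.453]
force: [0.4, -0.1, 0.0]
grip_width: 0.0718
grip_force: 0.0
```

Call:
apply_moves([
  [60,0.3,-4,0,0,0,0],
  [60,0.2,-4,0,0,0,0],
  [60,0,-1,0,0,0,0],
  [60,0,0,-3,0,0,0],
  [60,0,0,-4,0,0,0],
  [60,0,0,-3,0,0,0],
  [60,0,0,0,0,0,0],
])

```text
time_s: 15.35
ee_pos: [0.4477, -0.2394, 0.0118]
eef_rot: [-3.136, -0.003, 1.451]
force: [-0.6, -0.6, 0.4]
grip_width: 0.0721
grip_force: 0.0
```

Call:
apply_moves([
  [60,0.25,-0.1,-1.0,0,0,0],
  [60,0,0,-0.45,0,0,0],
  [60,0,0,0,0,0,0],
  [255,0,0,0,0,0,0],
  [255,0,0,0,0,0,0],
  [255,0,0,0,0,0,0],
  [255,0,0,0,0,0,0],
  [255,0,0,0,0,0,0],
])

```text
time_s: 16.15
ee_pos: [0.4523, -0.2421, 0.001]
eef_rot: [3.141, 0.0, 1.451]
force: [-1.9, 1.5, 6.0]
grip_width: 0.0534
grip_force: 20.0
```

Call:
apply_moves([
  [255,0,0,0,0,0,0],
  [255,0,0,0,0,0,0],
])

```text
time_s: 16.35
ee_pos: [0.4523, -0.2421, 0.0011]
eef_rot: [3.141, 0.0, 1.451]
force: [-2.5, 0.7, 6.7]
grip_width: 0.0538
grip_force: 20.0
```

Call:
apply_moves([
  [60,0,0,0,0,0,0],
  [60,0,0,0,0,0,0],
  [60,0,0,0,0,0,0],
  [60,0,0,-0.2,0,0,0],
  [60,0,0,0,0,0,0],
])

```text
time_s: 16.85
ee_pos: [0.452, -0.2419, -0.0018]
eef_rot: [-3.141, -0.0, 1.451]
force: [0.1, -0.4, 0.2]
grip_width: 0.0719
grip_force: 0.0
```

Run:
```python
from h import *
a=snap('wrist','w6'); g=cv2.cvtColor(a,cv2.COLOR_BGR2GRAY)
o=ctrl.get_obs();print(o['ee_pos'],o['grip_width'],o['force'])
for r in(130,150,180,200): 
  v=g[r,170:330];print(r,170+np.where(v<50)[0][[0,-1]] if (v<50).any() else None)
c=g[90:200,250];print(90+np.where(c<40)[0])
```

```text
[ 0.45201547 -0.24192695 -0.00166144] 0.07181289723456312 [-0.09802854  0.27014874  0.32620601]
130 [199 305]
150 [200 304]
180 [201 303]
200 [203 301]
[120 121 122 123 124 125 126 127 147 148 149 150 151 152 153 154 155 156
 157 158 159 160 161 162 163 164 165 166 167 168 169]
```

Call:
apply_moves([
  [255,0,0,0,0,0,0],
  [255,0,0,0,0,0,0],
  [255,0,0,0,0,0,0],
  [255,0,0,0,0,0,0],
  [255,0,0,0,0,0,0],
  [255,0,0,3,0,0,0],
  [255,0,0,4,0,0,0],
  [255,0,0,4,0,0,0],
  [255,0,0,0,0,0,0],
])

```text
time_s: 17.8
ee_pos: [0.454, -0.2431, 0.1134]
eef_rot: [3.134, 0.003, 1.451]
force: [0.5, 0.5, -2.3]
grip_width: 0.0534
grip_force: 20.0
```

Call:
apply_moves([
  [255,0.5,4,0,0,0,0],
  [255,0.5,4,0,0,0,0],
  [255,0.5,4,0,0,0,0],
  [255,0.5,4,0,0,0,0],
  [255,0.6,4,0,0,0,0],
  [255,0.6,4,0,0,0,0],
  [255,0.5,4,0,0,0,0],
  [255,0,0,0,0,0,0],
  [255,0,0,0,0,0,0],
])

```text
time_s: 18.7
ee_pos: [0.4886, 0.0384, 0.1076]
eef_rot: [-3.14, 0.0, 1.453]
force: [-0.7, -0.3, -1.8]
grip_width: 0.0537
grip_force: 20.0
```

Run:
```python
from h import *
a=snap('wrist','w7'); o=ctrl.get_obs();print(o['ee_pos'],o['eef_rot'],o['force'])
# predicted dot of phone & nest corners
W=np.eye(4);W[:3,:3]=R.from_euler('xyz',o['eef_rot']).as_matrix();W[:3,3]=o['ee_pos']
n=np.array([.4918,.0388]);ex=np.array([.9927,-.1204]);ey=np.array([.1204,.9927])
for n_,u,v,z in(('outer',-.048,.08,.047),('outer',.048,.08,.047),('in',-.032,.067,.04),('in',.032,.067,.04)):
  print(n_,proj('w7',[*(n+u*ex+v*ey),z]).round(1))
cv2.imwrite('pics/w7.png',cv2.resize(a[0:240,130:380],None,fx=3,fy=2.5,interpolation=cv2.INTER_CUBIC))
```

```text
[0.48869498 0.0376235  0.10777543] [-3.14034860e+00  3.54511866e-04  1.45112055e+00] [-0.25282958 -0.19711927 -1.99666066]
outer [185.9  84.9]
outer [325.7  85.2]
in [210.9 104.2]
in [300.3 104.4]
```

View pics/w7.png

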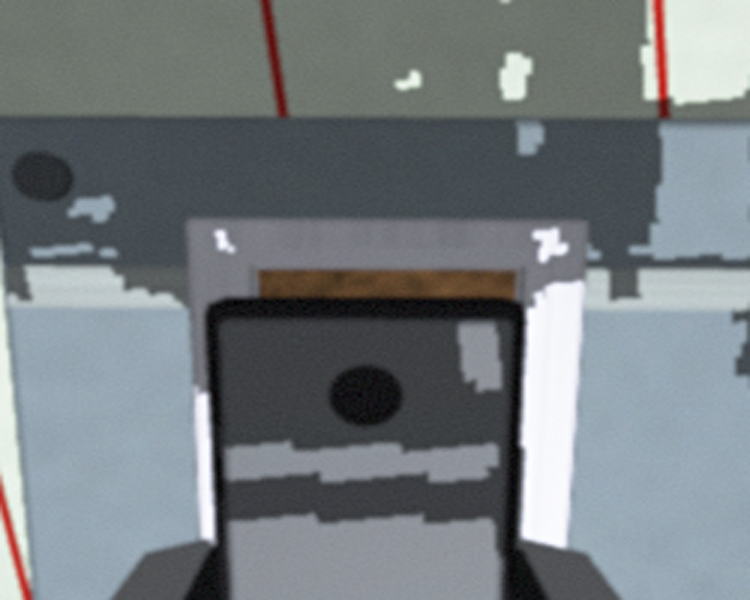

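The wrist view shows the carriage's outer corners at raw (192,88) and (325,88), about 3 px right of and 3 px below my prediction. The nest is therefore at about (0.4935, 0.0378), and the phone is square to it.

Call:
apply_moves([
  [255,0.45,0,-1,0,0,0],
  [255,0,0,-2,0,0,0],
  [255,0,0,-2,0,0,0],
  [255,0,0,-0.9,0,0,0],
  [255,0,0,-0.6,0,0,0],
  [255,0,0,-0.1,0,0,0],
  [255,0,0,0,0,0,0],
])

```text
time_s: 19.45
ee_pos: [0.4939, 0.0378, 0.0429]
eef_rot: [3.141, -0.0, 1.45]
force: [-0.1, 0.9, -0.2]
grip_width: 0.0537
grip_force: 20.0
```

Call:
apply_moves([
  [255,0,0,-0.1,0,0,0],
  [255,0,0,0,0,0,0],
])

```text
time_s: 19.65
ee_pos: [0.4938, 0.038, 0.042]
eef_rot: [3.141, -0.0, 1.451]
force: [-0.2, -0.2, -2.1]
grip_width: 0.054
grip_force: 20.0
```

Call:
apply_moves([
  [255,0,0,-0.15,0,0,0],
  [255,0,0,0,0,0,0],
])

```text
time_s: 19.85
ee_pos: [0.4936, 0.038, 0.0401]
eef_rot: [3.142, 0.0, 1.451]
force: [0.3, 0.4, -1.8]
grip_width: 0.0539
grip_force: 20.0
```

Call:
apply_moves([
  [255,0,0,-0.15,0,0,0],
  [255,0,0,0,0,0,0],
])

```text
time_s: 20.05
ee_pos: [0.4937, 0.038, 0.0386]
eef_rot: [3.141, -0.0, 1.451]
force: [0.8, -0.1, -0.8]
grip_width: 0.0536
grip_force: 20.0
```

Call:
apply_moves([
  [255,0,0,-0.1,0,0,0],
  [255,0,0,0,0,0,0],
])

```text
time_s: 20.25
ee_pos: [0.4943, 0.0379, 0.0385]
eef_rot: [3.14, -0.0, 1.451]
force: [-1.1, -0.4, 9.0]
grip_width: 0.054
grip_force: 20.0
```

Call:
apply_moves([
  [60,0,0,0.05,0,0,0],
  [60,0,0,0,0,0,0],
  [60,0,0,0,0,0,0],
  [60,0,0,0,0,0,0],
  [60,0,0,1,0,0,0],
  [60,0,0,3,0,0,0],
  [60,0,0,3,0,0,0],
  [60,-1.5,-4,0,0,0,0],
  [60,-1.7,-4,0,0,0,0],
  [60,-1.7,-3.9,0,0,0,0],
])

```text
time_s: 21.25
ee_pos: [0.444, -0.0821, 0.1089]
eef_rot: [3.141, 0.0, 1.452]
force: [0.2, -0.3, 0.3]
grip_width: 0.0718
grip_force: 0.0
```

Call:
apply_moves([
  [60,0,0,0,0,0,0],
  [60,0,0,0,0,0,0],
])

```text
time_s: 21.45
ee_pos: [0.4447, -0.0814, 0.1088]
eef_rot: [3.141, 0.0, 1.449]
force: [0.8, 0.2, -0.3]
grip_width: 0.0721
grip_force: 0.0
```

Run:
```python
from h import *
a=snap('top','t2').astype(int); b=cv2.imread('pics/top_raw.png').astype(int)
# grey phone cover in nest: cork (orange) pixel count, then extents of lips(white)
m=lambda i:((i[:,:,2]-i[:,:,0]>50)&(i[:,:,2]>120))[200:250,205:285]
print(m(b).sum(),m(a).sum())
ex=np.array([.9927,-.1204]);ey=np.array([.1204,.9927]);n=np.array([.4934,.0380])
print([proj('t2',[*(n+u*ex+v*ey),.0595]).round(1).tolist() for u,v in((-.0235,-.0585),(-.0235,.0585),(.0235,.0585),(.0235,-.0585),(0,0))])
g=cv2.cvtColor(a.astype(np.uint8),cv2.COLOR_BGR2GRAY)
print(g[212:246:2,214:276:3])
```

```text
311 9
[[260.9, 234.8], [225.9, 233.5], [226.6, 219.5], [261.4, 220.8], [243.7, 227.2]]
[[ 98  97  99  80 122 100  98 100 100  99 104 103 105 105 105  98 125 100
   26  55  46]
 [ 99  98  68 173 175 177 168 170 165 160 169 161 165 169 137 121 124  90
   24  53  20]
 [ 99  95  46 159 177 178 175 173 177 111 110 112 112 109 111 177 180 142
   38  56  20]
 [ 97  95  63 154  57  60 115 124 142  49  52  56  58  59  65  61  62  69
   54  55  26]
 [100  98  66 165  28  73  65  68  65  64  25  28  33  23  22  24  26  18
   60  55  42]
 [ 95  99  61 172  27  81  79  82  74  76  22  32  28  27  31  30  42   5
   56  55  55]
 [ 98  98  66 172  32  67  76  77  77  79  77  28  28  27  26  28  44  14
   56  53  63]
 [ 97  91  67 171  54  13  57  78  81  81  77  27  28  33  27  30  24  13
   56  55  56]
 [ 95  97  72 169  54  71  78  78  77  81  78  29  29  26  28  28  27  22
   56  56  54]
 [ 97  96 101 171  63  77  81  78  78  81  76  30  35  69  68  30  24  23
   59  50  46]
 [ 38  36  57  61  31  49  51  75  48  28  29  28  55  80  77  39  96  29
   52  42  41]
 [ 31  39  66  56   6   8   5   3   6   8  17   9  15  44  41  23  89  46
   54  40  32]
 [ 35  34  74  68  57  55  55  50  43  43  37  29  32  26  24  29  72  56
   55  73  20]
 [ 37  41  67  63  64  64  63  64  67  68  64  67  69  59  73 160  83  55
   53 170  58]
 [ 33  34  75  67  71  68  67  68  63  65  69  64  65  67  82  66 170  55
   59 110  59]
 [ 35  38  39  39  43  37  39  41  41  42  52  49  46  49  55  55 120  54
   52  38  37]
 [ 38  35  38  37  45  36  37  37  38  34  35  35  37  47  37  58 123  61
   57  34  34]]
```

Call:
apply_moves([
  [60,0,0.05,-2.5,0,0,0],
  [60,0,0,-2.8,0,0,0],
  [255,0,0,0,0,0,0],
  [255,0,0,0,0,0,0],
  [255,0,0,0,0,0,0],
  [255,0,0,0,0,0,0],
  [255,0,0,0,0,0,0],
  [255,0,0,0,0,0,0],
  [255,0,0,0,0,0,0],
  [255,0,0,0,0,0,0],
])

```text
time_s: 22.5
ee_pos: [0.4448, -0.0806, 0.0553]
eef_rot: [3.141, 0.0, 1.451]
force: [-0.0, 0.8, 1.6]
grip_width: 0.017
grip_force: 20.0
```

Call:
apply_moves([
  [255,0.3,-0.04,0,0,0,0],
  [255,0.5,-0.06,0,0,0,0],
  [255,0.7,-0.08,0,0,0,0],
  [255,0.8,-0.1,0,0,0,0],
  [255,0.8,-0.1,0,0,0,0],
  [255,0.8,-0.1,0,0,0,0],
  [255,0.8,-0.1,0,0,0,0],
  [255,0.8,-0.1,0,0,0,0],
  [255,0.8,-0.1,0,0,0,0],
  [255,0.8,-0.1,0,0,0,0],
])

```text
time_s: 23.5
ee_pos: [0.5161, -0.0894, 0.0553]
eef_rot: [-3.141, 0.0, 1.451]
force: [-3.1, 1.0, 6.6]
grip_width: 0.0177
grip_force: 20.0
```

Call:
apply_moves([
  [255,0.8,-0.1,0,0,0,0],
  [255,0.8,-0.1,0,0,0,0],
  [255,0.8,-0.1,0,0,0,0],
  [255,0.8,-0.1,0,0,0,0],
  [255,0.8,-0.1,0,0,0,0],
  [255,0.8,-0.1,0,0,0,0],
  [255,0.8,-0.1,0,0,0,0],
  [255,0.7,-0.08,0,0,0,0],
  [255,0.5,-0.06,0,0,0,0],
  [255,0.3,-0.04,0,0,0,0],
])

```text
time_s: 24.5
ee_pos: [0.5871, -0.0983, 0.0553]
eef_rot: [-3.142, 0.0, 1.451]
force: [-2.5, 0.9, 5.7]
grip_width: 0.0174
grip_force: 20.0
```

Call:
apply_moves([
  [255,0.3,-0.04,0,0,0,0],
  [255,0.2,-0.02,0,0,0,0],
  [255,0,0,0,0,0,0],
])

```text
time_s: 24.8
ee_pos: [0.5921, -0.0989, 0.0553]
eef_rot: [3.141, 0.0, 1.451]
force: [0.8, -0.2, 4.1]
grip_width: 0.0177
grip_force: 20.0
```

Call:
apply_moves([
  [255,0.2,-0.02,0,0,0,0],
  [255,0.2,-0.02,0,0,0,0],
  [255,0,0,0,0,0,0],
])

```text
time_s: 25.1
ee_pos: [0.5935, -0.099, 0.0551]
eef_rot: [-3.135, 0.0, 1.451]
force: [-19.8, 1.5, 16.3]
grip_width: 0.0176
grip_force: 20.0
```

Call:
apply_moves([
  [255,-0.2,0.02,0,0,0,0],
  [60,0,0,0,0,0,0],
  [60,0,0,0,0,0,0],
  [60,0,0,0,0,0,0],
  [60,0,0,0,0,0,0],
  [60,0,0,0,0,0,0],
  [60,0,0,2,0,0,0],
  [60,0,0,4,0,0,0],
  [60,-1,0,4,0,0,0],
  [60,-1,0,4,0,0,0],
])

```text
time_s: 26.1
ee_pos: [0.5732, -0.0988, 0.1965]
eef_rot: [-3.141, -0.0, 1.451]
force: [0.0, -0.1, 0.4]
grip_width: 0.0717
grip_force: 0.0
```

Call:
apply_moves([
  [40,-1,0,4.5,0,0,0],
  [40,0,0,4.5,0,0,0],
  [40,0,0,4.5,0,0,0],
  [40,0,0,4.5,0,0,0],
  [40,0,0,4,0,0,0],
  [40,0,4,0,0,0,0],
  [40,0,4.5,0,0,0,0],
  [40,0,4.5,0,0,0,0],
  [40,0,4.5,0,0,0,0],
  [40,0,4.5,0,0,0,0],
])

```text
time_s: 27.1
ee_pos: [0.5633, 0.1229, 0.4151]
eef_rot: [3.141, -0.0, 1.451]
force: [0.8, -0.9, 0.0]
grip_width: 0.0792
grip_force: 0.0
```

Run:
```python
from h import *
o=ctrl.get_obs();print(o['ee_pos'],o['eef_rot'],o['qpos'])
# carriage home check: knob top in top view
a=snap('top','t3'); P=(.5935,-.099,.085);u=proj('t3',P);print(u);g=cv2.cvtColor(a,cv2.COLOR_BGR2GRAY);x,y=int(u[0]),int(u[1]);print(g[y-5:y+6,x-7:x+8])
```

```text
[0.56327699 0.12290578 0.41514873] [ 3.14145385e+00 -3.85886856e-05  1.45068374e+00] [ 1.51304666e-01  3.14192852e-01  1.01411479e+00 -3.66933309e-08
  1.81314095e+00  2.71417244e-01]
[281.96004923 193.10585332]
[[100 100 103 140 169 166 168 170 166 166 167 165 169 168 164]
 [ 98 101 103 135 172 167 170 167 166 165 172 169 167 165 167]
 [100 100 103 137 171 170 170 142 148 156 172 167 167 167 167]
 [144 143 123 130 156 152 136 127 134 140 152 153 150 136 143]
 [175 171 165 163 173 164 106 124 129 133 146 184 181 178 179]
 [177 176 179 181 172 106  98 127 130 135 146 164 189 190 187]
 [110 107 112 109 110  49  85 128 131 138 145 176 184 187 186]
 [ 62  69  64  66  61  42  47  79 101 101 120 187 185 188 187]
 [ 66  68  65  65  63  43  33  38  55  69 146 189 187 187 194]
 [ 63  67  68  66  67  59  40  33  47 111 181 186 189 191 195]
 [152  63  64  67  83 157 156 157 159 169 186 188 189 187 193]]
```

Call:
apply_moves([
  [40,-0.1,4,0,0,0,0],
  [40,-0.1,3.6,0,0,0,0],
  [40,0,0,0,0,0,0],
  [40,0,0,-4,0,0,0],
  [40,0,0,-4,0,0,0],
  [40,0,0,-3,0,0,0],
  [40,0,0,-1.7,0,0,0],
  [40,0,0,0,0,0,0],
])

```text
time_s: 27.95
ee_pos: [0.561, 0.1963, 0.2858]
eef_rot: [-3.138, 0.002, 1.45]
force: [0.5, -1.1, 0.3]
grip_width: 0.079
grip_force: 0.0
```

Call:
apply_moves([
  [255,0,0,0,0,0,0],
  [255,0,0,0,0,0,0],
  [255,0,0,0,0,0,0],
  [255,0,0,0,0,0,0],
  [255,0,0,0,0,0,0],
  [255,0,0,0,0,0,0],
  [255,0,0,0,0,0,0],
  [255,0,0,0,0,0,0],
  [255,0,0,0,0,0,0],
], grip_force=30)

```text
time_s: 28.85
ee_pos: [0.5605, 0.1973, 0.2882]
eef_rot: [-3.139, 0.0, 1.451]
force: [-11.0, 0.4, 3.8]
grip_width: 0.0189
grip_force: 30.0
```

```bash
python3 -c "
import numpy as np
a=.87-.04*np.arange(21);u=-19*np.cos(a);w=19*np.sin(a)
p=np.round(np.c_[u*.9927,-u*.1204,w],2);d=np.diff(p,axis=0).round(2);print(d.tolist())"
```

```text
[[-0.57, 0.06, -0.5], [-0.55, 0.07, -0.52], [-0.52, 0.06, -0.55], [-0.5, 0.06, -0.57], [-0.48, 0.06, -0.58], [-0.46, 0.06, -0.61], [-0.43, 0.05, -0.62], [-0.41, 0.05, -0.64], [-0.38, 0.05, -0.65], [-0.36, 0.04, -0.68], [-0.32, 0.04, -0.68], [-0.3, 0.04, -0.7], [-0.28, 0.03, -0.7], [-0.24, 0.03, -0.72], [-0.22, 0.02, -0.73], [-0.18, 0.03, -0.74], [-0.16, 0.02, -0.74], [-0.13, 0.01, -0.75], [-0.1, 0.01, -0.75], [-0.07, 0.01, -0.76]]
```

Call:
apply_moves([
  [255,-0.62,0.06,-0.5,0,0,0],
  [255,-0.55,0.07,-0.52,0,0,0],
  [255,-0.52,0.06,-0.55,0,0,0],
  [255,-0.5,0.06,-0.57,0,0,0],
  [255,-0.48,0.06,-0.58,0,0,0],
])

```text
time_s: 29.35
ee_pos: [0.5348, 0.2004, 0.2605]
eef_rot: [3.141, -0.001, 1.451]
force: [6.0, 2.7, 1.9]
grip_width: 0.0192
grip_force: 30.0
```

Call:
apply_moves([
  [255,-0.46,0.06,-0.61,0,0,0],
  [255,-0.43,0.05,-0.62,0,0,0],
  [255,-0.41,0.05,-0.64,0,0,0],
  [255,-0.38,0.05,-0.65,0,0,0],
  [255,-0.36,0.04,-0.68,0,0,0],
])

```text
time_s: 29.85
ee_pos: [0.5146, 0.2029, 0.2287]
eef_rot: [3.14, -0.001, 1.451]
force: [7.0, 3.2, 2.2]
grip_width: 0.0194
grip_force: 30.0
```

Call:
apply_moves([
  [255,-0.32,0.04,-0.68,0,0,0],
  [255,-0.3,0.04,-0.7,0,0,0],
  [255,-0.28,0.03,-0.7,0,0,0],
  [255,-0.24,0.03,-0.72,0,0,0],
  [255,-0.22,0.02,-0.73,0,0,0],
])

```text
time_s: 30.35
ee_pos: [0.5011, 0.2046, 0.1937]
eef_rot: [3.14, -0.001, 1.451]
force: [6.5, 2.6, 5.4]
grip_width: 0.0192
grip_force: 30.0
```

Call:
apply_moves([
  [255,-0.18,0.03,-0.74,0,0,0],
  [255,-0.16,0.02,-0.74,0,0,0],
  [255,-0.13,0.01,-0.75,0,0,0],
  [255,-0.1,0.01,-0.75,0,0,0],
  [255,-0.07,0.01,-0.66,0,0,0],
])

```text
time_s: 30.85
ee_pos: [0.4943, 0.2054, 0.1573]
eef_rot: [3.141, -0.001, 1.451]
force: [-0.1, 3.3, 10.2]
grip_width: 0.0195
grip_force: 30.0
```

Call:
apply_moves([
  [255,0,0,-0.2,0,0,0],
  [255,0,0,0,0,0,0],
])

```text
time_s: 31.05
ee_pos: [0.4941, 0.2054, 0.1552]
eef_rot: [-3.141, -0.001, 1.451]
force: [-1.0, 3.0, 9.1]
grip_width: 0.0191
grip_force: 30.0
```

Call:
apply_moves([
  [255,0,0,-0.2,0,0,0],
  [255,0,0,0,0,0,0],
])

```text
time_s: 31.25
ee_pos: [0.4939, 0.2055, 0.1533]
eef_rot: [-3.141, -0.001, 1.451]
force: [-2.0, 1.7, 9.2]
grip_width: 0.0191
grip_force: 30.0
```

Call:
apply_moves([
  [255,0,0,-0.2,0,0,0],
  [255,0,0,0,0,0,0],
])

```text
time_s: 31.45
ee_pos: [0.4938, 0.2055, 0.1513]
eef_rot: [-3.141, -0.001, 1.451]
force: [-3.7, 4.0, 10.3]
grip_width: 0.0191
grip_force: 30.0
```

Call:
apply_moves([
  [255,0,0,-0.15,0,0,0],
  [255,0,0,0,0,0,0],
])

```text
time_s: 31.65
ee_pos: [0.4937, 0.2055, 0.1501]
eef_rot: [-3.141, -0.001, 1.451]
force: [-5.3, 3.1, 12.0]
grip_width: 0.0188
grip_force: 30.0
```

Call:
apply_moves([
  [255,0,0,-0.15,0,0,0],
  [255,0,0,0,0,0,0],
])

```text
time_s: 31.85
ee_pos: [0.4937, 0.2056, 0.1495]
eef_rot: [-3.141, -0.001, 1.451]
force: [-9.2, 0.4, 21.0]
grip_width: 0.0191
grip_force: 30.0
```

Call:
apply_moves([
  [255,0,0,-0.1,0,0,0],
  [255,0,0,0,0,0,0],
])

```text
time_s: 32.05
ee_pos: [0.4937, 0.2056, 0.1491]
eef_rot: [-3.141, -0.001, 1.451]
force: [-13.2, 0.7, 27.3]
grip_width: 0.0193
grip_force: 30.0
```

Call:
apply_moves([
  [255,0,0,0,0,0,0],
  [255,0,0,0,0,0,0],
  [255,0,0,0,0,0,0],
  [255,0,0,0,0,0,0],
  [255,0,0,0,0,0,0],
  [255,0,0,0,0,0,0],
  [255,0,0,0,0,0,0],
  [255,0,0,0,0,0,0],
  [255,0,0,0,0,0,0],
  [255,0,0,0,0,0,0],
])

```text
time_s: 33.05
ee_pos: [0.4937, 0.2056, 0.1491]
eef_rot: [-3.141, -0.001, 1.451]
force: [-11.6, 1.4, 26.9]
grip_width: 0.0192
grip_force: 30.0
```

Call:
apply_moves([
  [255,0,0,0,0,0,0],
  [255,0,0,0,0,0,0],
  [255,0,0,0,0,0,0],
  [255,0,0,0.2,0,0,0],
  [255,0,0,0.5,0,0,0],
  [255,0.07,-0.01,0.76,0,0,0],
  [255,0.1,-0.01,0.75,0,0,0],
  [255,0.13,-0.01,0.75,0,0,0],
  [255,0.16,-0.02,0.74,0,0,0],
  [255,0.18,-0.03,0.74,0,0,0],
])

```text
time_s: 34.05
ee_pos: [0.5018, 0.2044, 0.1916]
eef_rot: [3.139, -0.001, 1.451]
force: [18.7, 3.9, -4.4]
grip_width: 0.019
grip_force: 30.0
```

Call:
apply_moves([
  [255,0.22,-0.02,0.73,0,0,0],
  [255,0.24,-0.03,0.72,0,0,0],
  [255,0.28,-0.03,0.7,0,0,0],
  [255,0.3,-0.04,0.7,0,0,0],
  [255,0.32,-0.04,0.68,0,0,0],
])

```text
time_s: 34.55
ee_pos: [0.5172, 0.2025, 0.2256]
eef_rot: [3.136, -0.001, 1.45]
force: [39.7, 5.5, -20.2]
grip_width: 0.0192
grip_force: 30.0
```

Call:
apply_moves([
  [255,0.2,-0.02,-0.1,0,0,0],
  [255,0,0,0,0,0,0],
])

```text
time_s: 34.75
ee_pos: [0.5169, 0.2026, 0.225]
eef_rot: [3.141, -0.0, 1.451]
force: [11.6, 3.3, -3.3]
grip_width: 0.0195
grip_force: 30.0
```

Call:
apply_moves([
  [255,0.42,-0.05,0.62,0,0,0],
  [255,0.46,-0.05,0.6,0,0,0],
  [255,0.48,-0.06,0.58,0,0,0],
  [255,0.5,-0.06,0.55,0,0,0],
  [255,0,0,0,0,0,0],
])

```text
time_s: 35.25
ee_pos: [0.5337, 0.2006, 0.2507]
eef_rot: [-3.138, 0.0, 1.451]
force: [-18.0, 0.3, 14.6]
grip_width: 0.0191
grip_force: 30.0
```

Call:
apply_moves([
  [255,-0.1,0.01,0.15,0,0,0],
  [255,0,0,0,0,0,0],
])

```text
time_s: 35.45
ee_pos: [0.5335, 0.2005, 0.2507]
eef_rot: [-3.14, 0.0, 1.451]
force: [-3.6, 1.3, 3.2]
grip_width: 0.0193
grip_force: 30.0
```

Call:
apply_moves([
  [255,0.5,-0.06,0.55,0,0,0],
  [255,0.52,-0.06,0.53,0,0,0],
  [255,0,0,0,0,0,0],
])

```text
time_s: 35.75
ee_pos: [0.5436, 0.1993, 0.2632]
eef_rot: [-3.14, -0.0, 1.451]
force: [-14.9, -0.1, 14.1]
grip_width: 0.0192
grip_force: 30.0
```

Call:
apply_moves([
  [255,0.42,-0.05,0.65,0,0,0],
  [255,0.5,-0.06,0.52,0,0,0],
  [255,0,0,0,0,0,0],
])

```text
time_s: 36.05
ee_pos: [0.5538, 0.198, 0.2744]
eef_rot: [3.141, -0.0, 1.451]
force: [-6.6, 0.2, 9.1]
grip_width: 0.0193
grip_force: 30.0
```

Call:
apply_moves([
  [255,0.3,-0.04,0.35,0,0,0],
  [255,0,0,0,0,0,0],
])

```text
time_s: 36.25
ee_pos: [0.5567, 0.1976, 0.2773]
eef_rot: [3.142, -0.0, 1.451]
force: [-4.4, -0.4, 4.7]
grip_width: 0.0194
grip_force: 30.0
```

Call:
apply_moves([
  [255,0.2,-0.02,0.2,0,0,0],
  [255,0,0,0,0,0,0],
])

```text
time_s: 36.45
ee_pos: [0.5586, 0.1974, 0.2791]
eef_rot: [-3.142, 0.0, 1.451]
force: [-4.6, -0.9, 4.7]
grip_width: 0.0188
grip_force: 30.0
```

Call:
apply_moves([
  [255,0.15,-0.02,0.15,0,0,0],
  [255,0,0,0,0,0,0],
])

```text
time_s: 36.65
ee_pos: [0.5602, 0.1972, 0.2805]
eef_rot: [3.141, 0.0, 1.451]
force: [-4.0, -0.9, 5.4]
grip_width: 0.0195
grip_force: 30.0
```

Call:
apply_moves([
  [255,0.15,-0.02,0.15,0,0,0],
  [255,0,0,0,0,0,0],
])

```text
time_s: 36.85
ee_pos: [0.5605, 0.1971, 0.281]
eef_rot: [-3.138, 0.001, 1.451]
force: [-11.5, -0.4, 0.8]
grip_width: 0.0191
grip_force: 30.0
```

Call:
apply_moves([
  [255,0.1,-0.01,0.1,0,0,0],
  [255,0,0,0,0,0,0],
])

```text
time_s: 37.05
ee_pos: [0.5607, 0.1971, 0.2812]
eef_rot: [-3.135, 0.002, 1.451]
force: [-16.7, -0.3, -2.3]
grip_width: 0.0192
grip_force: 30.0
```

Call:
apply_moves([
  [255,-0.1,0.01,-0.05,0,0,0],
  [60,0,0,0,0,0,0],
  [60,0,0,0,0,0,0],
  [60,0,0,0,0,0,0],
  [60,0,0,0,0,0,0],
  [60,0,0,0,0,0,0],
  [60,0,0,2,0,0,0],
  [60,0,0,4,0,0,0],
  [60,0,0,4,0,0,0],
  [60,0,0,3,0,0,0],
])

```text
time_s: 38.05
ee_pos: [0.5614, 0.197, 0.4152]
eef_rot: [3.139, -0.001, 1.451]
force: [-0.4, 0.0, 0.5]
grip_width: 0.0717
grip_force: 0.0
```

Run:
```python
from h import *
o=ctrl.get_obs();print(o['ee_pos'],o['force'])
a=snap('scene','s9').astype(int);b=cv2.imread('pics/scene_raw.png').astype(int)
dk=lambda i:np.argwhere(i[95:125,275:310].max(2)<55)
for i in(a,b):
  p=dk(i);print('bar px',len(p),p.min(0),p.max(0),p.mean(0))
c=snap('top','t9');u=proj('t9',(.5935,-.099,.085)).astype(int);g=cv2.cvtColor(c,cv2.COLOR_BGR2GRAY);g3=cv2.imread('pics/t3_raw.png',0)
print('knob diff',np.abs(g[u[1]-6:u[1]+7,u[0]-8:u[0]+9].astype(int)-g3[u[1]-6:u[1]+7,u[0]-8:u[0]+9]).mean())
```

```text
[0.56140565 0.19703529 0.41515927] [-0.39690805  0.02720151  0.53714274]
bar px 132 [10  7] [29 34] [17.6969697 17.6969697]
bar px 94 [10  8] [24 27] [17.0212766  17.60638298]
knob diff 3.8054298642533935
```

```bash
python3 -c "
from station import ctrl
print(ctrl.hand_in())"
```

```text
the job is handed in; nothing more can be done
None
```

I handed the job in at about 38 s of the 72 s, with no verdict returned: the phone was laid in the nest, the carriage pushed home, the lever held at its stop for over a second and eased back to the top; I judged the cover home only from the lever reaching its stop, not from a picture.

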